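# Put the crew radios back in their own chargers

### The arm

A 6-joint arm with a two-finger parallel gripper is mounted at the origin on the work surface. World frame = base frame: x ahead of the robot, y to its left, z up, the work surface at z = 0. Lengths are in m, angles in rad, forces in N, time in s.
With the tool pointing down it reaches from about 0.35 to 0.975 m from the base axis. Payload 4.9 kg.
Tool frame: the origin (TCP) lies midway between the tips of the shut fingers; the grasp point (between the pads) lies 19 mm behind it; z points along the fingers, y is the direction in which the jaws open and shut (so a half turn about z gives the same grasp; the last joint's range is limited). The gripper opens to 85 mm and grips with 20 to 120 N. Pads are 22 mm wide; open, the fingers measure 114 mm over their backs; the gripper's body (76 mm by 85 mm) begins 54 mm behind the grasp point. The pads swing forward as they close: fully open they stand 13 mm farther back than shut.
Start: joints at [1.079, 0.053, 1.613, -0, 1.476, -0.119], TCP at [0.228, 0.582, 0.231] pointing down, gripper open.
Joint ranges: [-3.01, 3.01], [-1.01, 2.22], [0.06, 2.58], [-1.02, 4.17], [0.09, 2.62], [-3.14, 3.14]. Speed limits (rad/s): [2.57, 2.57, 3.14, 3.14, 3.14, 3.14].

### API

Orientations are given as a rotation vector (axis times angle).
In Python, from station import ctrl gives the robot as it stands.
- The arm moves only by the shell command python3 -m jog 'ROWS' [FORCE]. ROWS is JSON, one flat list of numbers, 7 for each row, row after row: the opening, from 0 (shut) to 1 (fully open), then the shift along the tool's x, y, z in m, then the turn, a rotation vector about the tool's x, y, z in degrees. A call has 1 to 10 rows; each row shifts and turns the commanded pose from where the row before left it, along the tool's axes as they then stand; what a row does not reach is not made up. A row lasts 1/8 s, in which the tool goes at most 62.5 mm and 10.7 degrees, less where a joint would pass 70% of its speed; a pose out of reach is approached as far as the arm can. A call with a gripper value outside its range is refused whole. The fingers move at their own pace and stop on an object; FORCE is the grip in N (left out, the last holds). Time passes only in rows, so rows that do not move let the fingers close. It gives the time, the measured TCP pose, the force and the opening at its end, in the units of the state.
- ctrl.get_obs(): the state, without advancing time (a new reading comes with each control period).
- ctrl.get_image(name): name is "scene" or "top" or "wrist"; returns a dict with "image" (480x640x3 uint8, blue, green, red), "camera_matrix" (3x3 intrinsics, pixels), "rvec" (rotation vector, rad) and "tvec" (3), from world to camera coordinates, as OpenCV has them; the wrist camera has in their place "mount" (4x4, takes a point from camera to tool coordinates, whose origin is the TCP and whose axes are the flange's). Camera axes: x right, y down, z forward; pixel columns grow to the right and rows downward; lengths in m; the calibration is good to about 2 mm. A picture is of the moment at which its call begins: read the wrist's pose just before it. There is no depth.
- ctrl.finish_job(): hands the job in, once; it reports no verdict.
Trained networks look in a picture, given as the dict that the camera call returned (one of the last four; its "shot" number tells which), for a name from the list of things; names that differ only in an ending like _2 or _b are one class to them, and where a whole thing is asked for, a point or a joint stands for the part that bears it (a point fixed in the world has none). Each returns a list of dicts, best first, with "p" (0 to 1); they miss things now and then, are a little off and sometimes report something else, mostly with a low value. They report only what shows in the picture. A call takes as long as a camera call.
- ctrl.boxes_of(target, picture): "box" ([centre column, centre row, width, height] in pixels, round what is visible of it).
The state is a dict: "t": time; "q": joint angles; "dq": joint speeds; "effort": joint torques, N m; "tool_pos": TCP position; "tool_rot": TCP orientation; "contact_force": force on the tool from outside, world axes, zero at the start; "wrist_torque": the same for the moment, N m; "opening": finger opening in m.
Only numpy, scipy, OpenCV 4.12 (cv2) and the standard library are available. Lean on these libraries where they do the work, as an engineer would, in place of code of your own. Each camera call takes 0.05 s, during which the arm holds its last target. There are 200 camera calls.

### The job

The red, blue and yellow radios on the tool-store bench have been put in one another's chargers: set every radio fully home in the charger of its own colour, upright and facing the same way as the charger. The unmarked grey spare charger is free to park one in meanwhile and must be empty again at the end; keep the radios upright throughout, leave the green radio where it is, and do not disturb the carton and the bottle.

Things in the scene. Friction and masses are not known exactly. Their poses are not given: they have to be found in the camera images.
- radio_red_c (a point): two-way radio: black, red cap on top 20 mm. 34 mm deep (x), 56 wide (y), 120 tall, 0.25 kg; knobs to 130, stub antenna (17 mm to +y) to 150 mm above the foot. Point: body centre, 60 mm above the foot; -x front (loudspeaker), z up. In a charger, the part lower than 20 mm under the point is hidden in the pocket; above, sides are flat: grip from above, 30 to 50 mm over the point, across 34 or 56 mm
- radio_blue_c (a point): two-way radio: black, blue cap on top 20 mm. 34 mm deep (x), 56 wide (y), 120 tall, 0.25 kg; knobs to 130, stub antenna (17 mm to +y) to 150 mm above the foot. Point: body centre, 60 mm above the foot; -x front (loudspeaker), z up. In a charger, the part lower than 20 mm under the point is hidden in the pocket; above, sides are flat: grip from above, 30 to 50 mm over the point, across 34 or 56 mm
- radio_yellow_c (a point): two-way radio: black, yellow cap on top 20 mm. 34 mm deep (x), 56 wide (y), 120 tall, 0.25 kg; knobs to 130, stub antenna (17 mm to +y) to 150 mm above the foot. Point: body centre, 60 mm above the foot; -x front (loudspeaker), z up. In a charger, the part lower than 20 mm under the point is hidden in the pocket; above, sides are flat: grip from above, 30 to 50 mm over the point, across 34 or 56 mm
- radio_green_c (a point): two-way radio: black, green cap on top 20 mm. 34 mm deep (x), 56 wide (y), 120 tall, 0.25 kg; knobs to 130, stub antenna (17 mm to +y) to 150 mm above the foot. Point: body centre, 60 mm above the foot; -x front (loudspeaker), z up. In a charger, the part lower than 20 mm under the point is hidden in the pocket; above, sides are flat; already in its own charger
- charger_red: black charger with red pocket rim and red label. Fixed, 106 (x) x 90 (y) x 52 mm high. Origin: underside centre, -x front (sloping ledge), z up. Pocket 40 (x) x 62 (y) mm, its centre 15 mm to +x of the origin, floor 12 mm up, top 10 mm flared by 7 mm all round. A seated radio has the same x axis, its centre 72 mm above the bench. At the start it holds one of the radios
- charger_blue: black charger with blue pocket rim and blue label. Fixed, 106 (x) x 90 (y) x 52 mm high. Origin: underside centre, -x front (sloping ledge), z up. Pocket 40 (x) x 62 (y) mm, its centre 15 mm to +x of the origin, floor 12 mm up, top 10 mm flared by 7 mm all round. A seated radio has the same x axis, its centre 72 mm above the bench. At the start it holds one of the radios
- charger_yellow: black charger with yellow pocket rim and yellow label. Fixed, 106 (x) x 90 (y) x 52 mm high. Origin: underside centre, -x front (sloping ledge), z up. Pocket 40 (x) x 62 (y) mm, its centre 15 mm to +x of the origin, floor 12 mm up, top 10 mm flared by 7 mm all round. A seated radio has the same x axis, its centre 72 mm above the bench. At the start it holds one of the radios
- charger_spare: spare black charger, grey pocket rim, no label. Fixed, 106 (x) x 90 (y) x 52 mm high. Origin: underside centre, -x front (sloping ledge), z up. Pocket 40 (x) x 62 (y) mm, its centre 15 mm to +x of the origin, floor 12 mm up, top 10 mm flared by 7 mm all round. A seated radio has the same x axis, its centre 72 mm above the bench. At the start it is empty
- carton_c (a point): bystander: white and blue carton of seal tape lying on the bench, 190 x 58 x 58 mm; this point is its centre
- thinner_c (a point): bystander: clear bottle with a red label and white cap, 72 mm across, 190 mm tall; this point is on its axis, 95 mm up

How it is judged:
By the outcome, as a careful person would: the job done as asked, in the order asked, and still so for the second after the job is handed in, with the robot touching nothing.
It also fails if it takes over 99 s, if anything falls off the work surface, if the arm or the gripper's body presses on something with over 40 N, if the wrist force passes 120 N, or if a joint passes its speed limit or range.

## Working session

There is one attempt and no reset: what is moved stays moved. The work goes in short steps, Python scripts to look and compute and a shell command to move; the robot and the scene stay as the last step left them, time stands still between calls to the robot, and variables do not carry over. Pictures are saved under pics/ and viewed, about 12 in all and at most 16, crops included, and the job is handed in when it is done.

```bash
ls; mkdir -p pics
python3 - <<'E'
from station import ctrl
import cv2,numpy as np
o=ctrl.get_obs();print({k:np.round(v,3).tolist() for k,v in o.items()})
names=["radio_red_c","radio_blue_c","radio_yellow_c","radio_green_c","charger_red","charger_blue","charger_yellow","charger_spare","carton_c","thinner_c"]
for c in ["scene","top"]:
    p=ctrl.get_image(c);cv2.imwrite(f"pics/{c}0.png",p["image"])
    print(c,p["camera_matrix"].tolist(),np.round(p["rvec"],4).tolist(),np.round(p["tvec"],4).tolist())
    for n in names:
        print(n,[(np.round(b["box"]).astype(int).tolist(),round(b["p"],2)) for b in ctrl.boxes_of(n,p)[:3]])
p=ctrl.get_image("wrist");cv2.imwrite("pics/wrist0.png",p["image"]);print(np.round(p["mount"],4).tolist(),p["camera_matrix"].tolist())
E
```

```text
pics
{'t': 0.0, 'q': [1.079, 0.053, 1.614, -0.0, 1.476, -0.119], 'dq': [-0.001, -0.0, -0.001, 0.001, 0.0, -0.0], 'effort': [-0.001, -39.369, -37.017, -0.0, 0.007, -0.0], 'tool_pos': [0.227, 0.582, 0.23], 'tool_rot': [-0.582, -3.087, 0.003], 'contact_force': [0.138, 0.482, 0.123], 'wrist_torque': [-0.029, 0.038, 0.003], 'opening': 0.085}
scene [[585.4427247744316, 0.0, 327.970450810375], [0.0, 585.4427247744316, 247.86132118992765], [0.0, 0.0, 1.0]] [0.8581, 2.4087, -1.213] [0.4129, -0.1403, 1.7642]
radio_red_c [([362, 313, 27, 50], 0.69)]
radio_blue_c [([249, 223, 29, 41], 0.91), ([363, 337, 64, 42], 0.53)]
radio_yellow_c [([384, 251, 29, 47], 0.88)]
radio_green_c [([287, 256, 27, 42], 0.78)]
charger_red [([384, 276, 54, 36], 0.76)]
charger_blue [([364, 338, 66, 47], 0.85)]
charger_yellow [([254, 245, 47, 31], 0.63)]
charger_spare [([323, 234, 48, 42], 0.75), ([444, 370, 79, 82], 0.67)]
carton_c [([446, 369, 81, 83], 0.9), ([364, 316, 28, 46], 0.35)]
thinner_c [([239, 171, 25, 68], 0.59)]
top [[553.1026546503273, 0.0, 318.3045496646301], [0.0, 553.1026546503273, 241.6740637759067], [0.0, 0.0, 1.0]] [2.1809, -2.1584, 0.1035] [-0.0069, 0.5572, 1.3929]
radio_red_c [([221, 205, 29, 27], 0.81), ([274, 283, 29, 19], 0.47)]
radio_blue_c [([398, 209, 32, 24], 0.68)]
radio_yellow_c [([275, 281, 35, 20], 0.76)]
radio_green_c [([326, 200, 24, 23], 0.89)]
charger_red [([277, 287, 40, 57], 0.65), ([222, 206, 32, 25], 0.49)]
charger_blue [([223, 209, 46, 62], 0.67)]
charger_yellow [([396, 216, 46, 55], 0.81)]
charger_spare [([366, 281, 46, 64], 0.93)]
carton_c [([158, 235, 37, 80], 0.67)]
thinner_c [([492, 258, 40, 31], 0.68)]
[[-0.001, -0.9521, -0.3057, 0.0775], [1.0, -0.0008, -0.0009, 0.0005], [0.0006, -0.3057, 0.9521, -0.141], [0.0, 0.0, 0.0, 1.0]] [[420.17993661414863, 0.0, 318.85570240795425], [0.0, 420.17993661414863, 237.20485779983326], [0.0, 0.0, 1.0]]
```

Run:
```python
import cv2
a=cv2.imread("pics/top0.png")[150:350,120:540];cv2.imwrite("pics/topc.png",cv2.resize(a,(798,380),interpolation=cv2.INTER_CUBIC))
```

```text
(no output)
```

View pics/topc.png

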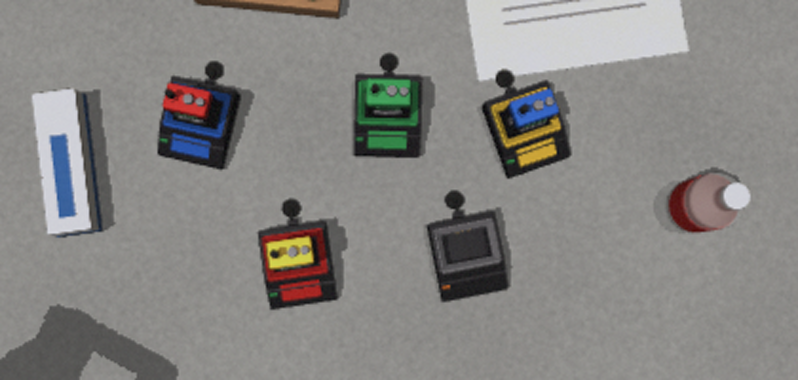

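View pics/scene0.png

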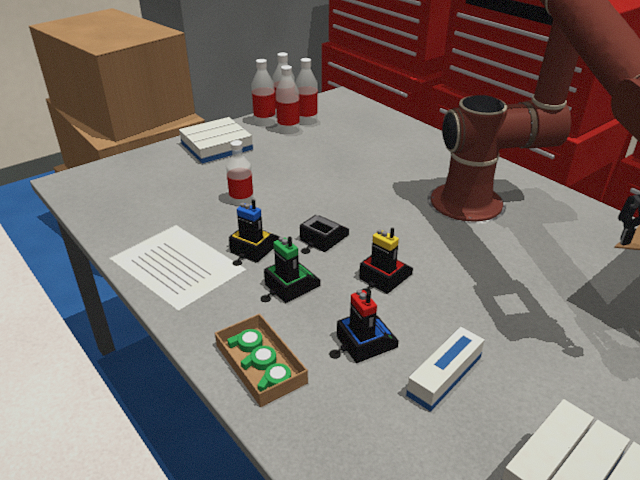

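The red radio is in the blue charger (crop about 190,115), the blue radio in the yellow charger (530,115) and the yellow radio in the red charger (290,260). The spare is at (468,250), and all fronts face the robot. Next I get coarse positions by colour.

```bash
cat > h.py <<'E'
from station import ctrl
import cv2,numpy as np
from scipy.spatial.transform import Rotation as R
HSV={"red":[((0,120,60),(8,255,255)),((172,120,60),(180,255,255))],"blue":[((100,120,60),(125,255,255))],
 "yellow":[((20,120,60),(34,255,255))],"green":[((50,100,50),(80,255,255))]}
def mask(im,c):
    h=cv2.cvtColor(im,cv2.COLOR_BGR2HSV);m=0
    for a,b in HSV[c]: m=m|cv2.inRange(h,np.array(a),np.array(b))
    return m
def cam(p,o=None):
    if "mount" in p:
        T=np.eye(4);T[:3,:3]=R.from_rotvec(o["tool_rot"]).as_matrix();T[:3,3]=o["tool_pos"];T=T@p["mount"];return T[:3,:3],T[:3,3]
    r=cv2.Rodrigues(np.array(p["rvec"],float))[0];return r.T,-r.T@np.array(p["tvec"]).ravel()
def toplane(p,uv,z,o=None):
    Rw,c=cam(p,o);uv=np.atleast_2d(uv).astype(float)
    d=(Rw@np.linalg.inv(p["camera_matrix"])@np.c_[uv,np.ones(len(uv))].T).T
    return (c+d*((z-c[2])/d[:,2])[:,None])[:,:2]
def project(p,X,o=None):
    Rw,c=cam(p,o);q=(np.array(X)-c)@Rw@np.array(p["camera_matrix"]).T;return q[:,:2]/q[:,2:]
def blobs(p,c,z,o=None,amin=20):
    m=mask(p["image"],c);n,l,s,ce=cv2.connectedComponentsWithStats(m)
    out=[]
    for i in np.argsort(-s[1:,4])[:6]+1:
        if s[i,4]<amin: continue
        v,u=np.where(l==i);w=toplane(p,np.c_[u,v],z,o)
        (cx,cy),(a,b),th=cv2.minAreaRect((w*1000).astype(np.float32))
        if a>b: a,b=b,a; th+=90   # th = angle of short side (object x)
        th=(th+90)%180-90
        if th>45 and False: pass
        out.append((s[i,4],ce[i].round().tolist(),(round(cx),round(cy)),(round(a),round(b)),round(th,1)))
    return out
def shot(name,f):
    o=ctrl.get_obs();p=ctrl.get_image(name);cv2.imwrite(f"pics/{f}.png",p["image"]);return p,o
def tcp():
    o=ctrl.get_obs();r=R.from_rotvec(o["tool_rot"]).as_matrix()
    print("t",round(o["t"],2),"tcp",np.round(o["tool_pos"],4),"toolx yaw",round(np.degrees(np.arctan2(r[1,0],r[0,0])),2),"toolz",r[:,2].round(3),"F",np.round(o["contact_force"],1),"open",round(o["opening"],4),"q6",round(o["q"][5],2))
    return o
E
python3 - <<'E'
from h import *
p,o=shot("top","top1");print(cam(p)[1])
for c in HSV:
  print(c,"cap z=.132");[print("  ",b) for b in blobs(p,c,.132)]
  print(c,"rim z=.052");[print("  ",b) for b in blobs(p,c,.052)]
print("spare",toplane(p,[[366,281]],.05),"carton",toplane(p,[[158,235]],.05),"bottle",toplane(p,[[492,258]],.1))
E
```

```text
[ 0.41800482 -0.00591     1.44082379]
red cap z=.132
   (np.int32(3159), [32.0, 455.0], (76, 617), (161, 226), 0.6)
   (np.int32(685), [622.0, 461.0], (50, -701), (59, 75), 63.8)
   (np.int32(662), [613.0, 420.0], (139, -687), (71, 79), 70.5)
   (np.int32(417), [284.0, 457.0], (53, 72), (44, 105), 66.6)
   (np.int32(362), [276.0, 285.0], (446, 100), (58, 76), 9.1)
   (np.int32(323), [346.0, 448.0], (78, -69), (30, 122), -56.3)
red rim z=.052
   (np.int32(3159), [32.0, 455.0], (55, 655), (170, 240), 0.6)
   (np.int32(685), [622.0, 461.0], (28, -744), (63, 80), 63.8)
   (np.int32(662), [613.0, 420.0], (122, -728), (75, 83), 70.5)
   (np.int32(417), [284.0, 457.0], (30, 77), (47, 112), 66.6)
   (np.int32(362), [276.0, 285.0], (448, 107), (62, 81), 9.1)
   (np.int32(323), [346.0, 448.0], (57, -73), (32, 130), -56.3)
blue cap z=.132
   (np.int32(1120), [19.0, 72.0], (965, 719), (77, 139), -1.0)
   (np.int32(1064), [621.0, 77.0], (967, -719), (80, 129), -1.0)
   (np.int32(330), [152.0, 242.0], (542, 393), (18, 101), -81.2)
   (np.int32(282), [400.0, 207.0], (633, -197), (34, 58), 20.7)
   
[... 1008 characters left out ...]
61, 74), 0.6)
   (np.int32(262), [240.0, 132.0], (812, 196), (48, 66), -60.4)
   (np.int32(255), [286.0, 137.0], (802, 82), (48, 62), -89.2)
   (np.int32(250), [263.0, 135.0], (808, 140), (47, 65), -77.9)
   (np.int32(186), [323.0, 224.0], (591, -12), (22, 48), 0.6)
green rim z=.052
   (np.int32(591), [323.0, 203.0], (652, -13), (64, 79), 0.6)
   (np.int32(262), [240.0, 132.0], (836, 209), (51, 70), -60.4)
   (np.int32(255), [286.0, 137.0], (826, 87), (51, 66), -89.2)
   (np.int32(250), [263.0, 135.0], (832, 149), (50, 69), -77.9)
   (np.int32(186), [323.0, 224.0], (601, -13), (23, 51), 0.6)
spare [[ 0.45711396 -0.12188619]] carton [[0.56783528 0.40477072]] bottle [[ 0.51459653 -0.4233376 ]]
```

Cap rectangles (34x56) and rim rectangles agree within 1 mm. I move to an overview pose for a better look, including the spare charger and the red radio.

```bash
cat >> h.py <<'E'
def plan(x,y,z,yaw,o=None):
    "turn (deg about tool z), then shift in the tool axes after that turn"
    o=o or tcp();r=R.from_rotvec(o["tool_rot"]).as_matrix();y0=np.degrees(np.arctan2(r[1,0],r[0,0]))
    t=-((yaw-y0+180)%360-180);w=np.radians(yaw)
    d=np.array([x,y,z])-o["tool_pos"]
    Rt=np.array([[np.cos(w),np.sin(w),0],[np.sin(w),-np.cos(w),0],[0,0,-1]])
    print("turn z",round(t,2),"then shift",(Rt.T@d).round(4))
E
python3 - <<'E'
from h import *
plan(.45,0,.40,180)
E
```

```text
t 1.2 tcp [0.2276 0.5821 0.2314] toolx yaw 158.64 toolz [ 0.  0. -1.] F [-0.2 -0.1  0.1] open 0.0853 q6 -0.12
turn z -21.36 then shift [-0.2224 -0.5821 -0.1686]
```

```bash
python3 -m jog '[1,0,0,-0.056,0,0,-7.12, 1,0,0,-0.056,0,0,-7.12, 1,0,0,-0.056,0,0,-7.12, 1,-0.0222,-0.0582,0,0,0,0, 1,-0.0222,-0.0582,0,0,0,0, 1,-0.0222,-0.0582,0,0,0,0, 1,-0.0222,-0.0582,0,0,0,0, 1,-0.0222,-0.0582,0,0,0,0]'; python3 -m jog '[1,-0.0222,-0.0582,0,0,0,0, 1,-0.0222,-0.0582,0,0,0,0, 1,-0.0222,-0.0582,0,0,0,0, 1,-0.0222,-0.0582,0,0,0,0, 1,-0.0222,-0.0582,0,0,0,0, 1,0,0,0,0,0,0, 1,0,0,0,0,0,0]'
python3 - <<'E'
from h import *
o=tcp();p,o=shot("wrist","w1")
for c in HSV:
  for z in (.132,.052):
    print(c,z);[print("  ",b) for b in blobs(p,c,z,o,80)]
E
```

```text
t: 2.2
tool_pos: [0.3389, 0.2892, 0.3995]
tool_rot: [-0.001, 3.141, 0.001]
contact_force: [1.3, -0.5, 0.2]
opening: 0.085
t: 3.08
tool_pos: [0.4495, 0.0001, 0.3994]
tool_rot: [-0.001, -3.141, -0.001]
contact_force: [-0.6, 0.5, -0.6]
opening: 0.085
t 3.08 tcp [4.495e-01 1.000e-04 3.994e-01] toolx yaw 179.97 toolz [-0.  0. -1.] F [-0.6  0.5 -0.6] open 0.085 q6 -1.74
red 0.132
   (np.int32(1366), [531.0, 348.0], (636, 235), (42, 66), -11.1)
   (np.int32(1207), [403.0, 163.0], (438, 89), (51, 68), 9.3)
   (np.int32(1009), [404.0, 131.0], (398, 81), (21, 45), 8.7)
   (np.int32(318), [4.0, 231.0], (496, -319), (10, 42), 76.9)
red 0.052
   (np.int32(1366), [531.0, 348.0], (688, 280), (50, 79), -11.1)
   (np.int32(1207), [403.0, 163.0], (450, 107), (61, 81), 9.3)
   (np.int32(1009), [404.0, 131.0], (403, 97), (25, 54), 8.7)
   (np.int32(318), [4.0, 231.0], (520, -382), (12, 51), 76.9)
blue 0.132
   (np.int32(802), [511.0, 282.0], (553, 203), (23, 49), -12.1)
   (np.int32(593), [508.0, 305.0], (589, 202), (36, 68), -10.6)
   (np.int32(319), [130.0, 344.0], (625, -203), (17, 51), 26.7)
   (np.
[... 682 characters left out ...]
167.0, 304.0], (635, -198), (62, 82), 19.8)
green 0.132
   (np.int32(2081), [309.0, 343.0], (626, -12), (67, 87), 89.9)
   (np.int32(801), [309.0, 290.0], (562, -11), (23, 44), -0.1)
   (np.int32(637), [416.0, 427.0], (744, 119), (42, 56), -78.0)
   (np.int32(636), [376.0, 424.0], (739, 70), (44, 51), 89.9)
   (np.int32(376), [448.0, 424.0], (741, 153), (30, 47), 69.7)
green 0.052
   (np.int32(2081), [309.0, 343.0], (675, -14), (80, 104), 89.9)
   (np.int32(801), [309.0, 290.0], (599, -14), (28, 52), -0.1)
   (np.int32(637), [416.0, 427.0], (816, 143), (50, 67), -78.0)
   (np.int32(636), [376.0, 424.0], (811, 83), (52, 61), 89.9)
   (np.int32(376), [448.0, 424.0], (814, 183), (36, 56), 69.7)
```

View pics/w1.png

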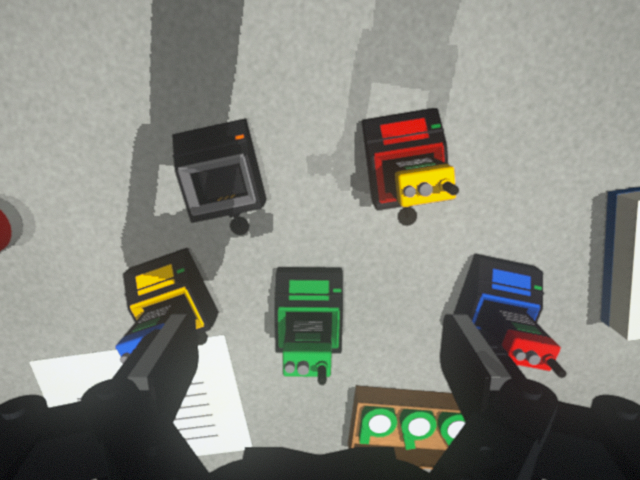

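The view confirms the layout. The spare rim's corners are at about (178,171), (242,153), (256,203), (192,219), and the fingers cover the blue and red radios. I check the spare by matching a 61x81 rim.

Run:
```python
from h import *
p,o=shot("wrist","w2")
w=toplane(p,[[178,171],[242,153],[256,203],[192,219]],.052,o);print(w.round(4),cv2.minAreaRect((w*1000).astype(np.float32)))
# spare: calibrate grey rim
def rect(cx,cy,th,a=61,b=81,z=.052):
    c=np.array([[-a,-b],[a,-b],[a,b],[-a,b]])/2000;t=np.radians(th)
    return np.c_[c@np.array([[np.cos(t),np.sin(t)],[-np.sin(t),np.cos(t)]])+[cx,cy],np.full(4,z)]
cx,cy=w.mean(0)
im=cv2.resize(p["image"][100:380,100:580],None,fx=1.66,fy=1.66,interpolation=cv2.INTER_CUBIC)
def dr(pose,col):
    for a,b in((61,81),(40,62)):
        uv=project(p,rect(*pose,a,b,.052 if a>50 else .042),o);cv2.polylines(im,[np.int32(((uv-[100,100])*1.66).round())],True,col,1)
(_,_),(a,b),th=cv2.minAreaRect((w*1000).astype(np.float32))
e=w[0]-w[1];th=np.degrees(np.arctan2(-e[0],e[1]));th=(th+90)%180-90
print("spare",cx,cy,th)
for q in [(cx,cy,th),(.449,.107,9.1),(.639,.241,-12),(.6345,-.198,19.9)]: dr(q,(255,0,255))
cv2.imwrite("pics/w2o.png",im)
p,o=shot("top","top2")
h=cv2.cvtColor(p["image"],cv2.COLOR_BGR2GRAY)[255:310,335:395]
m=((h>65)&(h<105)).astype(np.uint8);print("\n".join("".join(".#"[x] for x in r) for r in m[::2]))
for i in range(1):
  n,l,s,ce=cv2.connectedComponentsWithStats(m);
  for k in np.argsort(-s[1:,4])[:3]+1:
    v,u=np.where(l==k);print(s[k,4],cv2.minAreaRect((toplane(p,np.c_[u+335,v+255],.052)*1000).astype(np.float32)))
p["image"]=p["image"].copy();p["image"][:195]*=0
m=mask(p["image"],"red")
```

```text
[[ 0.4481 -0.1631]
 [ 0.4275 -0.0876]
 [ 0.4862 -0.0742]
 [ 0.5059 -0.1522]] ((466.68701171875, -119.90266418457031), (60.19953155517578, 81.88545989990234), 14.195236206054688)
spare 0.4669161578358072 -0.11929340918063096 15.282440091055548
..............................##############################
.............................###############################
##.....##.................##################################
####.#.###....########.##.#..############....############..#
##########....#############..##...............########......
##########....############...............##...###...........
##########...#############.....##.#####..#.....###..........
##########...############................####..###..........
##########...#############...............#####.###..........
#########...#############.................####..###.........
#########...#############.................#.###.###.........
#########...#############...................###..###........
########...############.#..................####..###........
########...############.....................####..###.......
###
[... 475 characters left out ...]
.########
.###....#############...............................########
........###########..................................#######
.......############............................#############
.......###########...................#######################
.###..############.........#################################
......############........##################################
1239 ((454.91534423828125, -125.78929138183594), (135.46746826171875, 133.35299682617188), 0.36980852484703064)
316 ((462.7930908203125, -56.5905647277832), (102.60018920898438, 25.13566780090332), 0.4307447373867035)
126 ((461.2265930175781, -135.51046752929688), (49.63007354736328, 52.46229934692383), 10.556984901428223)
```

View pics/w2o.png

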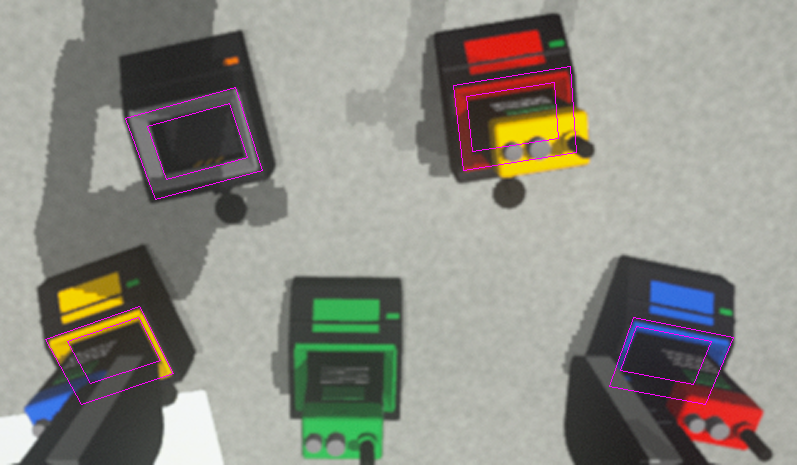

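Overlays fit well. I take one closer look at the spare before parking a radio there.

```bash
python3 -m jog '[1,0.009,0.055,0.05,0,0,-7, 1,0.004,0.055,0.05,0,0,-7, 1,0,0,0,0,0,0, 1,0,0,0,0,0,0]'
python3 - <<'E'
from h import *
o=tcp();p,o=shot("wrist","w3")
def rect(cx,cy,th,a,b,z):
    c=np.array([[-a,-b],[a,-b],[a,b],[-a,b]])/2000;t=np.radians(th)
    return np.c_[c@np.array([[np.cos(t),np.sin(t)],[-np.sin(t),np.cos(t)]])+[cx,cy],np.full(4,z)]
uv=project(p,rect(.467,-.1195,14.2,61,81,.052),o);print(uv.round())
u0,v0=(uv.mean(0)-[100,75]).astype(int);u0=max(u0,0);v0=max(v0,0)
im=cv2.resize(p["image"][v0:v0+150,u0:u0+200],None,fx=4,fy=4,interpolation=cv2.INTER_CUBIC)
cv2.polylines(im,[np.int32((uv-[u0,v0])*4+2)],True,(255,0,255),1)
cv2.imwrite("pics/w3c.png",im);print(u0,v0)
E
```

```text
t: 3.72
tool_pos: [0.4332, 0.0921, 0.3166]
tool_rot: [-0.385, 3.116, -0.001]
contact_force: [0.3, -0.5, 0.4]
opening: 0.0854
t 3.73 tcp [0.4332 0.0921 0.3166] toolx yaw -165.91 toolz [ 0.002 -0.    -1.   ] F [ 0.3 -0.5  0.4] open 0.0854 q6 -1.78
[[ 49. 134.]
 [ 62. 197.]
 [144. 197.]
 [135. 134.]]
0 90
```

View pics/w3c.png

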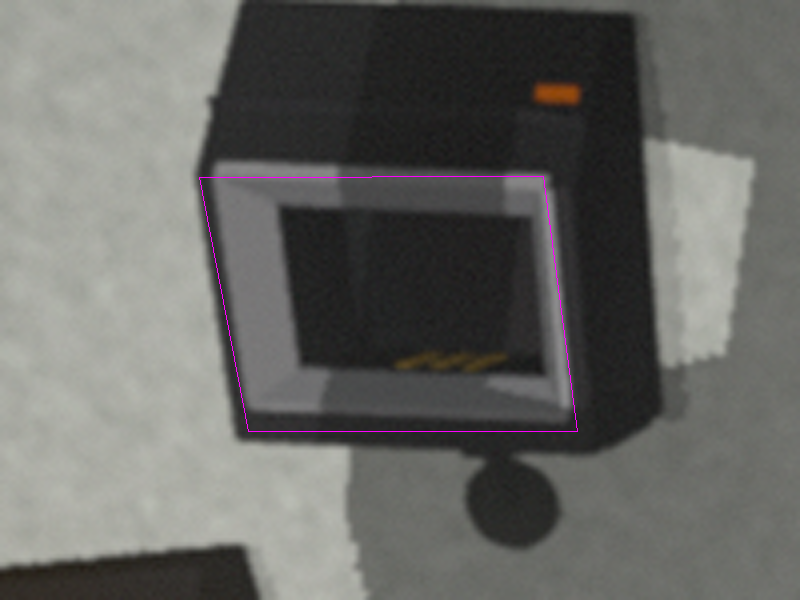

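Wrong way sideways, but the view still serves. The grey rim's corners in the crop are (213,162), (551,174), (572,418), (247,410).

Run:
```python
from h import *
p,o=shot("wrist","w4")
c=np.array([[213,162],[551,174],[572,418],[247,410]])/4+[0,90]
w=toplane(p,c,.052,o);print(w.round(4),w.mean(0),cv2.minAreaRect((w*1000).astype(np.float32)))
c=np.array([[280,207],[530,215],[545,375],[301,366]])/4+[0,90]
w=toplane(p,c,.042,o);print(w.round(4),w.mean(0),cv2.minAreaRect((w*1000).astype(np.float32)))
for cc in("yellow","red"):
  for z in (.132,.052): print(cc,z,*blobs(p,cc,z,o,100)[:3],sep="\n  ")
plan(.449,.1065,.30,180+9.0)
```

```text
[[ 0.444  -0.1638]
 [ 0.4276 -0.0864]
 [ 0.4849 -0.0748]
 [ 0.5023 -0.1526]] [ 0.46471439 -0.11940733] ((464.9354248046875, -119.50141906738281), (59.28605270385742, 80.29564666748047), 11.98552131652832)
[[ 0.453  -0.1533]
 [ 0.4403 -0.0942]
 [ 0.4787 -0.0863]
 [ 0.4912 -0.1457]] [ 0.46580448 -0.11986557] ((465.7330017089844, -119.94496154785156), (39.27655792236328, 60.90228271484375), 11.844688415527344)
yellow
  0.132
  (np.int32(2479), [333.0, 224.0], (449, 107), (39, 56), 9.5)
  (np.int32(859), [33.0, 295.0], (576, -131), (38, 50), -70.0)
  (np.int32(846), [16.0, 254.0], (536, -142), (22, 35), 19.9)
yellow
  0.052
  (np.int32(2479), [333.0, 224.0], (471, 115), (48, 70), 9.5)
  (np.int32(859), [33.0, 295.0], (629, -181), (47, 62), -70.0)
  (np.int32(846), [16.0, 254.0], (579, -194), (28, 44), 19.9)
red
  0.132
  (np.int32(1977), [415.0, 433.0], (634, 236), (46, 65), -11.2)
  (np.int32(1608), [326.0, 190.0], (432, 100), (49, 65), 9.2)
  (np.int32(1308), [334.0, 155.0], (394, 94), (19, 42), 8.7)
red
  0.052
  (np.int32(1977), [415.0, 433.0], (701, 276), (58, 81), -11.2)
  (np.int32(1608), [326.0, 190.0], (450, 107), (61, 81), 9.2)
  (np.int32(1308), [334.0, 155.0], (402, 99), (24, 52), 8.7)
t 3.83 tcp [0.4339 0.0912 0.3176] toolx yaw -166.03 toolz [ 0.003 -0.    -1.   ] F [0.1 0.4 0. ] open 0.0853 q6 -1.78
turn z 4.97 then shift [-0.0173  0.0128  0.0176]
```

Red charger, yellow radio and spare (465.5,-119.7, 12°, 39x61 pocket) are all consistent. I grip the yellow radio.

```bash
python3 -m jog '[1,0,0,0,0,0,4.97, 1,-0.0173,0.0128,0.0176,0,0,0, 1,0,0,0.05,0,0,0, 1,0,0,0.05,0,0,0, 1,0,0,0.04,0,0,0]'
python3 - <<'E'
from h import *
plan(.449,.1065,.095,189)
E
```

```text
t: 4.45
tool_pos: [0.4491, 0.1059, 0.1576]
tool_rot: [-0.244, 3.131, -0.0]
contact_force: [0.1, 0.1, 1.1]
opening: 0.0855
t 4.45 tcp [0.4491 0.1059 0.1576] toolx yaw -171.08 toolz [ 0.002 -0.    -1.   ] F [0.1 0.1 1.1] open 0.0855 q6 -1.66
turn z -0.08 then shift [-0.      0.0006  0.0626]
```

```bash
python3 -m jog '[1,0,0,0.035,0,0,0, 1,0,0,0.025,0,0,0, 1,0,0,0,0,0,0, 0.3,0,0,0,0,0,0, 0.3,0,0,0,0,0,0, 0.3,0,0,0,0,0,0, 0.3,0,0,0,0,0,0, 0.3,0,0,0,0,0,0]' 60
python3 - <<'E'
from h import *
plan(.4655,-.1197,.30,192)
E
```

```text
t: 5.45
tool_pos: [0.4501, 0.1068, 0.1005]
tool_rot: [-0.247, 3.127, -0.0]
contact_force: [1.0, -0.1, 6.4]
opening: 0.0548
t 5.45 tcp [0.4501 0.1068 0.1005] toolx yaw -170.96 toolz [ 0.005  0.    -1.   ] F [ 1.  -0.1  6.4] open 0.0548 q6 -1.66
turn z -2.96 then shift [ 0.0321 -0.2248 -0.1995]
```

Gripped at 55 mm opening. Lift to 0.30.

```bash
python3 -m jog '[0.3,0,0,-0.02,0,0,0, 0.3,0,0,-0.03,0,0,0, 0.3,0,0,-0.05,0,0,0, 0.3,0,0,-0.05,0,0,0, 0.3,0,0,-0.05,0,0,-2.96, 0.3,0,0,0,0,0,0, 0.3,0,0,0,0,0,0]'
python3 - <<'E'
from h import *
o=tcp();p,o=shot("wrist","w5")
for z in (.349-.05,): print(*blobs(p,"yellow",o["tool_pos"][2]+.037,o,100)[:2],sep="\n")
plan(.4655,-.1197,.30,192,o)
E
```

```text
t: 6.32
tool_pos: [0.4476, 0.1067, 0.2967]
tool_rot: [0.328, -3.123, 0.0]
contact_force: [-0.3, -0.7, -3.3]
opening: 0.055
t 6.33 tcp [0.4476 0.1067 0.2967] toolx yaw -168.02 toolz [-0.002 -0.    -1.   ] F [-0.3 -0.7 -3.3] open 0.055 q6 -1.71
(np.int32(16129), [322.0, 344.0], (439, 105), (39, 51), 12.0)
(np.int32(716), [19.0, 307.0], (441, 19), (10, 17), -70.7)
turn z -0.02 then shift [ 0.0296 -0.2252 -0.0033]
```

View pics/w5.png

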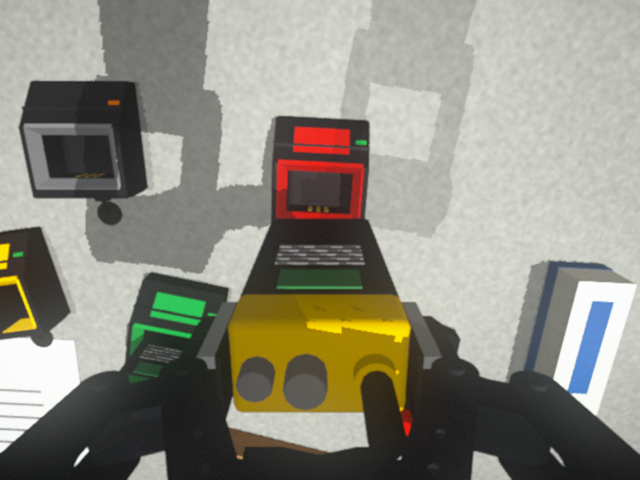

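The yellow radio hangs upright and centred in the jaws (cap columns 231–409, rows 320–411). The red charger is now empty. On to the spare.

```bash
python3 -m jog '[0.3,0.0074,-0.0563,0,0,0,0, 0.3,0.0074,-0.0563,0,0,0,0, 0.3,0.0074,-0.0563,0,0,0,0, 0.3,0.0074,-0.0563,0,0,0,0, 0.3,0,0,0.03,0,0,0, 0.3,0,0,0.04,0,0,0, 0.3,0,0,0.04,0,0,0, 0.3,0,0,0,0,0,0, 0.3,0,0,0,0,0,0]'
python3 - <<'E'
from h import *
p,o=shot("scene","s1")
cv2.imwrite("pics/s1c.png",cv2.resize(p["image"][150:300,220:420],None,fx=4,fy=4,interpolation=cv2.INTER_CUBIC))
plan(.4655,-.1197,.1005,192)
E
```

```text
t: 7.5
tool_pos: [0.4661, -0.1197, 0.1883]
tool_rot: [0.328, -3.124, -0.0]
contact_force: [0.7, -0.4, -2.2]
opening: 0.055
t 7.55 tcp [ 0.4668 -0.12    0.1895] toolx yaw -168.0 toolz [ 0.002 -0.001 -1.   ] F [ 0.6 -0.4 -2.3] open 0.0549 q6 -2.19
turn z -0.0 then shift [0.0012 0.0005 0.089 ]
```

View pics/s1c.png

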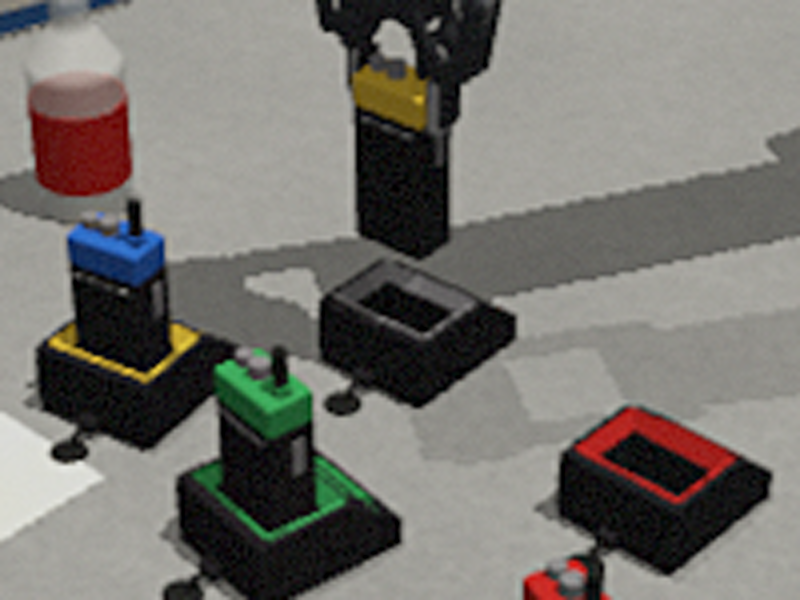

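The radio hangs upright over the spare. Lower it in steps and watch the force.

```bash
python3 -m jog '[0.3,0,0,0.03,0,0,0, 0.3,0,0,0.02,0,0,0, 0.3,0,0,0.02,0,0,0, 0.3,0,0,0,0,0,0, 0.3,0,0,0,0,0,0]'
python3 - <<'E'
from h import *
plan(.4655,-.1197,.1005,192)
E
```

```text
t: 8.18
tool_pos: [0.4668, -0.12, 0.1196]
tool_rot: [-0.328, 3.123, -0.002]
contact_force: [-1.4, 0.1, -2.3]
opening: 0.055
t 8.18 tcp [ 0.4668 -0.12    0.1196] toolx yaw -168.01 toolz [ 0.002 -0.001 -1.   ] F [-1.4  0.1 -2.3] open 0.055 q6 -2.19
turn z -0.01 then shift [0.0012 0.0006 0.0191]
```

```bash
python3 -m jog '[0.3,0,0,0.01,0,0,0, 0.3,0,0,0.007,0,0,0, 0.3,0,0,0,0,0,0, 0.3,0,0,0,0,0,0]' && python3 -m jog '[1,0,0,0,0,0,0, 1,0,0,0,0,0,0, 1,0,0,0,0,0,0, 1,0,0,-0.02,0,0,0, 1,0,0,-0.05,0,0,0, 1,0,0,-0.0625,0,0,0, 1,0,0,-0.0625,0,0,0, 1,0,0,0,0,0,0, 1,0,0,0,0,0,0]'
python3 - <<'E'
from h import *
o=tcp();p,o=shot("wrist","w6")
p2,_=shot("top","top3")
for z in(.132,.052):
  print(z,"wr yellow",blobs(p,"yellow",z,o,100)[:2]);
print("top yellow",blobs(p2,"yellow",.132)[:4])
m=p2["image"].copy();p2["image"][:]=0;p2["image"][180:240,195:250]=m[180:240,195:250]
print("top red cap",blobs(p2,"red",.132),"blue rim",blobs(p2,"blue",.052)[:2])
plan(.637,.240,.31,180-12,o)
E
```

```text
t: 8.68
tool_pos: [0.4663, -0.1196, 0.1009]
tool_rot: [-0.328, 3.124, 0.0]
contact_force: [-0.0, -0.2, -2.4]
opening: 0.0553
t: 9.8
tool_pos: [0.466, -0.1196, 0.2957]
tool_rot: [-0.328, 3.124, 0.0]
contact_force: [-0.3, 0.8, -1.3]
opening: 0.0856
t 9.8 tcp [ 0.466  -0.1196  0.2957] toolx yaw -168.01 toolz [ 0.  0. -1.] F [-0.3  0.8 -1.3] open 0.0856 q6 -2.19
0.132 wr yellow [(np.int32(2909), [321.0, 208.0], (465, -119), (38, 56), 11.9), (np.int32(1351), [205.0, 285.0], (543, -196), (23, 45), 19.7)]
0.052 wr yellow [(np.int32(2909), [321.0, 208.0], (484, -115), (47, 70), 11.9), (np.int32(1351), [205.0, 285.0], (583, -212), (29, 57), 19.7)]
top yellow [(np.int32(298), [394.0, 215.0], (621, -187), (58, 76), 20.3), (np.int32(205), [402.0, 230.0], (578, -200), (23, 52), 19.1)]
top red cap [(np.int32(290), [218.0, 203.0], (639, 240), (36, 57), -12.4)] blue rim [(np.int32(250), [226.0, 213.0], (639, 242), (62, 81), -12.1), (np.int32(205), [220.0, 227.0], (591, 249), (25, 55), -12.5)]
turn z 23.99 then shift [-0.0925  0.3873 -0.0143]
```

Yellow is parked (cap at 465,-119, 56 wide at z=0.132, so seated). Now the red radio at (639,240), -12.2°.

```bash
python3 -m jog '[1,0,0,0,0,0,8, 1,0,0,0,0,0,8, 1,0,0,0,0,0,8, 1,-0.0135,0.0553,0,0,0,0, 1,-0.0135,0.0553,0,0,0,0, 1,-0.0135,0.0553,0,0,0,0, 1,-0.0135,0.0553,0,0,0,0, 1,-0.0135,0.0553,0,0,0,0, 1,-0.0135,0.0553,0,0,0,0, 1,-0.0135,0.0553,0,0,0,0]'; python3 -m jog '[1,0,0,0.05,0,0,0, 1,0,0,0.03,0,0,0, 1,0,0,0,0,0,0]'
python3 - <<'E'
from h import *
o=tcp();p,o=shot("wrist","w7")
print("red",blobs(p,"red",.132,o,100)[:2],"\nblue rim",blobs(p,"blue",.052,o,100)[:2])
plan(.639,.240,.100,167.8,o)
E
```

```text
t: 11.15
tool_pos: [0.6388, 0.2409, 0.2931]
tool_rot: [-0.328, -3.121, 0.003]
contact_force: [0.3, -0.7, 0.5]
opening: 0.0852
t: 11.52
tool_pos: [0.636, 0.2387, 0.2093]
tool_rot: [-0.327, -3.114, 0.006]
contact_force: [-0.2, 0.4, -0.9]
opening: 0.0855
t 11.53 tcp [0.636  0.2387 0.2093] toolx yaw 168.01 toolz [-0.011 -0.003 -1.   ] F [-0.2  0.4 -0.9] open 0.0855 q6 -1.11
red [(np.int32(4843), [327.0, 251.0], (640, 242), (38, 55), -12.0), (np.int32(2246), [56.0, 21.0], (501, 147), (21, 62), -12.1)] 
blue rim [(np.int32(4183), [568.0, 58.0], (566, 421), (21, 81), -81.3), (np.int32(2462), [323.0, 198.0], (641, 242), (59, 80), -11.6)]
turn z 0.21 then shift [-0.0026  0.0019  0.1093]
```

```bash
python3 -m jog '[1,-0.003,0.002,0.04,0,0,0, 1,0,0,0.04,0,0,0, 1,0,0,0.029,0,0,0, 1,0,0,0,0,0,0]'; python3 -m jog '[0.3,0,0,0,0,0,0, 0.3,0,0,0,0,0,0, 0.3,0,0,0,0,0,0, 0.3,0,0,0,0,0,0, 0.3,0,0,0,0,0,0, 0.3,0,0,-0.02,0,0,0, 0.3,0,0,-0.05,0,0,0, 0.3,0,0,-0.0625,0,0,0, 0.3,0,0,-0.06,0,0,0, 0.3,0,0,0,0,0,0]' 60
python3 - <<'E'
from h import *
o=tcp();p,o=shot("wrist","w8")
print(blobs(p,"red",o["tool_pos"][2]+.032,o,500)[:2])
print("spare yellow",blobs(p,"yellow",.132,o,100)[:2])
plan(.449,.107,.30,189.1,o)
E
```

```text
t: 12.08
tool_pos: [0.6413, 0.24, 0.1055]
tool_rot: [-0.329, -3.121, 0.002]
contact_force: [-0.9, 0.4, -0.1]
opening: 0.0854
t: 13.32
tool_pos: [0.6448, 0.2413, 0.3092]
tool_rot: [0.327, 3.111, 0.007]
contact_force: [-0.7, -0.7, -2.6]
opening: 0.0548
t 13.32 tcp [0.6448 0.2413 0.3092] toolx yaw 167.99 toolz [ 0.013  0.003 -1.   ] F [-0.7 -0.7 -2.6] open 0.0548 q6 -1.11
[(np.int32(13848), [321.0, 322.0], (632, 244), (37, 49), -12.2), (np.int32(1712), [111.0, 22.0], (542, 216), (10, 24), -12.0)]
spare yellow []
turn z -21.11 then shift [ 0.2145 -0.1016  0.0092]
```

View pics/w8.png

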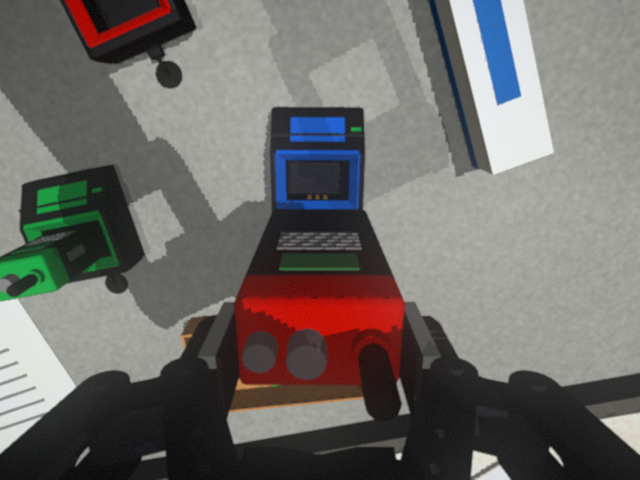

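Red is held upright (cap rows 297–383, columns 237–403). It sits about 10 mm lower in the jaws and about 3 mm toward the robot. Blue charger is now empty. Carry red to the red charger.

```bash
python3 -m jog '[0.3,0,0,0,0,0,-10.55, 0.3,0,0,0,0,0,-10.55, 0.3,0.0422,-0.0202,0,0,0,0, 0.3,0.0422,-0.0202,0,0,0,0, 0.3,0.0422,-0.0202,0,0,0,0, 0.3,0.0422,-0.0202,0,0,0,0, 0.3,0.0422,-0.0202,0,0,0,0, 0.3,0,0,0,0,0,0, 0.3,0,0,0,0,0,0, 0.3,0,0,0,0,0,0]';  python3 - <<'E'
from h import *
o=tcp();p,o=shot("wrist","w9")
print(blobs(p,"red",o["tool_pos"][2]+.022,o,500)[:2])
for h in (.018,.022):
  w=toplane(p,[[320,10]],.1,o)
cv2.imwrite("pics/w9c.png",p["image"][200:480,150:490])
plan(.452,.1075,.30,189.1,o)
E
```

```text
t: 14.62
tool_pos: [0.4503, 0.1079, 0.2987]
tool_rot: [0.25, -3.13, -0.0]
contact_force: [0.0, 0.5, -3.0]
opening: 0.0546
t 14.62 tcp [0.4503 0.1079 0.2987] toolx yaw -170.88 toolz [-0.002  0.    -1.   ] F [ 0.   0.5 -3. ] open 0.0546 q6 -1.66
[(np.int32(13738), [321.0, 321.0], (443, 107), (39, 54), 9.1), (np.int32(2003), [318.0, 175.0], (396, 99), (15, 25), 9.1)]
turn z 0.02 then shift [-0.0016 -0.0007 -0.0013]
```

View pics/w9c.png

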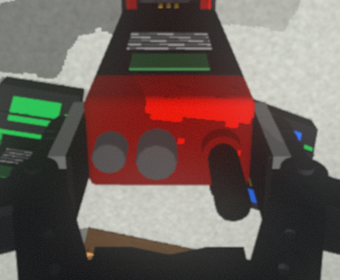

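```bash
python3 -m jog '[0.3,-0.0016,-0.0007,0.04,0,0,0, 0.3,0,0,0.05,0,0,0, 0.3,0,0,0.03,0,0,0, 0.3,0,0,0,0,0,0, 0.3,0,0,0,0,0,0, 0.3,0,0,0.02,0,0,0, 0.3,0,0,0.02,0,0,0, 0.3,0,0,0.015,0,0,0, 0.3,0,0,0,0,0,0, 0.3,0,0,0,0,0,0]';  python3 - <<'E'
from h import *
p,o=shot("scene","s2")
cv2.imwrite("pics/s2c.png",cv2.resize(p["image"][200:320,280:440],None,fx=4,fy=4,interpolation=cv2.INTER_CUBIC))
plan(.452,.1075,.106,189.1)
E
```

```text
t: 15.92
tool_pos: [0.4526, 0.1072, 0.1258]
tool_rot: [-0.249, 3.13, -0.0]
contact_force: [-0.0, -0.4, -3.0]
opening: 0.0543
t 15.97 tcp [0.4526 0.1072 0.1258] toolx yaw -170.91 toolz [ 0.002  0.    -1.   ] F [ 0.   0.4 -1.7] open 0.0545 q6 -1.66
turn z -0.01 then shift [0.0006 0.0004 0.0198]
```

View pics/s2c.png

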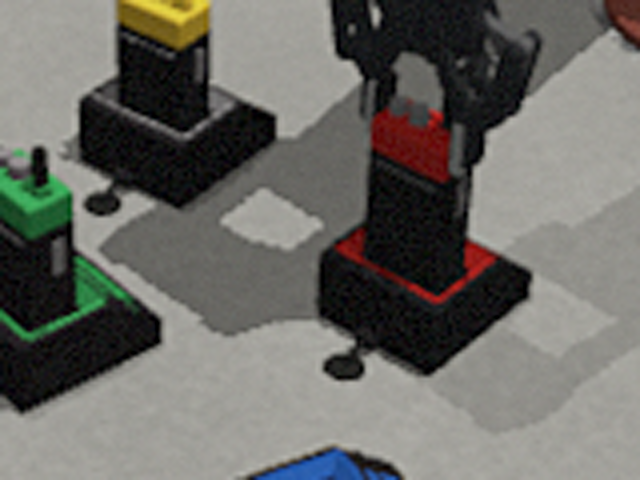

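Red is well inside the pocket with no force. Lower the rest, watching for contact, then release.

```bash
python3 -m jog '[0.3,0,0,0.01,0,0,0, 0.3,0,0,0.005,0,0,0, 0.3,0,0,0,0,0,0, 0.3,0,0,0,0,0,0]' && python3 -m jog '[0.3,0,0,0.003,0,0,0, 0.3,0,0,0,0,0,0, 0.3,0,0,0,0,0,0]'
```

```text
t: 16.48
tool_pos: [0.4526, 0.1072, 0.1106]
tool_rot: [-0.249, 3.13, 0.0]
contact_force: [-0.7, -0.7, 5.4]
opening: 0.0549
t: 16.85
tool_pos: [0.4536, 0.1074, 0.1106]
tool_rot: [-0.249, 3.128, 0.0]
contact_force: [-5.0, 0.3, 18.3]
opening: 0.0548
```

Floor contact at 0.1106, as predicted. Release, rise and check.

```bash
python3 -m jog '[1,0,0,-0.003,0,0,0, 1,0,0,0,0,0,0, 1,0,0,0,0,0,0, 1,0,0,-0.02,0,0,0, 1,0,0,-0.05,0,0,0, 1,0,0,-0.06,0,0,0, 1,0,0,-0.06,0,0,0, 1,0,0,0,0,0,0, 1,0,0,0,0,0,0]'
python3 - <<'E'
from h import *
o=tcp();p,o=shot("wrist","w10")
print("red",*blobs(p,"red",.132,o,500)[:3],sep="\n")
print("rim",*blobs(p,"red",.052,o,500)[:3],sep="\n")
plan(.634,-.1975,.30,200.2,o)
E
```

```text
t: 17.98
tool_pos: [0.4515, 0.1071, 0.2986]
tool_rot: [0.249, -3.131, -0.0]
contact_force: [0.0, -0.6, -0.4]
opening: 0.0854
t 17.98 tcp [0.4515 0.1071 0.2986] toolx yaw -170.91 toolz [-0.001 -0.    -1.   ] F [ 0.  -0.6 -0.4] open 0.0854 q6 -1.66
red
(np.int32(4645), [320.0, 194.0], (440, 105), (58, 64), 9.0)
(np.int32(1016), [319.0, 131.0], (394, 98), (12, 41), 9.0)
rim
(np.int32(4645), [320.0, 194.0], (457, 108), (74, 81), 9.0)
(np.int32(1016), [319.0, 131.0], (399, 99), (15, 51), 9.0)
turn z -11.11 then shift [-0.0661 -0.3489 -0.0014]
```

```bash
python3 -m jog '[1,0,0,0,0,0,-5.55, 1,0,0,0,0,0,-5.55, 1,-0.011,-0.0582,0,0,0,0, 1,-0.011,-0.0582,0,0,0,0, 1,-0.011,-0.0582,0,0,0,0, 1,-0.011,-0.0582,0,0,0,0, 1,-0.011,-0.0582,0,0,0,0, 1,-0.011,-0.0582,0,0,0,0]'; python3 -m jog '[1,0,0,0.05,0,0,0, 1,0,0,0.04,0,0,0, 1,0,0,0,0,0,0, 1,0,0,0,0,0,0, 1,0,0,0,0,0,0]'
python3 - <<'E'
from h import *
o=tcp();p,o=shot("wrist","w11")
print("blue",blobs(p,"blue",.132,o,100)[:2],"\nyel rim",blobs(p,"yellow",.052,o,100)[:2])
plan(.634,-.1975,.100,200.2,o)
E
```

```text
t: 19.02
tool_pos: [0.634, -0.1993, 0.2961]
tool_rot: [0.55, -3.089, -0.005]
contact_force: [0.3, 0.5, 1.0]
opening: 0.0855
t: 19.65
tool_pos: [0.6353, -0.1981, 0.2123]
tool_rot: [-0.551, 3.089, -0.004]
contact_force: [-0.6, 0.0, 0.8]
opening: 0.0852
t 19.65 tcp [ 0.6353 -0.1981  0.2123] toolx yaw -159.79 toolz [ 0.004 -0.002 -1.   ] F [-0.6  0.   0.8] open 0.0852 q6 -2.34
blue [(np.int32(4035), [322.0, 237.0], (634, -199), (36, 54), 20.2)] 
yel rim [(np.int32(3655), [585.0, 15.0], (457, -85), (21, 79), 20.1), (np.int32(2655), [321.0, 190.0], (636, -199), (59, 81), 20.2)]
turn z 0.01 then shift [0.001  0.001  0.1123]
```

```bash
python3 -m jog '[1,0,0.001,0.05,0,0,0, 1,0,0,0.04,0,0,0, 1,0,0,0.021,0,0,0, 1,0,0,0,0,0,0, 1,0,0,0,0,0,0, 1,0,0,0,0,0,0]'; python3 -m jog '[0.3,0,0,0,0,0,0, 0.3,0,0,0,0,0,0, 0.3,0,0,0,0,0,0, 0.3,0,0,0,0,0,0, 0.3,0,0,0,0,0,0]' 60;python3 -m jog '[ 0.3,0,0,-0.02,0,0,0, 0.3,0,0,-0.05,0,0,0, 0.3,0,0,-0.0625,0,0,0, 0.3,0,0,-0.06,0,0,0, 0.3,0,0,0,0,0,0, 0.3,0,0,0,0,0,0]'
python3 - <<'E'
from h import *
o=tcp();p,o=shot("wrist","w12")
cv2.imwrite("pics/w12c.png",p["image"][200:480,150:490])
plan(.640,.242,.30,168,o)
E
```

```text
t: 20.45
tool_pos: [0.6353, -0.1975, 0.1011]
tool_rot: [-0.55, 3.09, -0.004]
contact_force: [0.9, -0.4, -0.7]
opening: 0.0853
t: 21.08
tool_pos: [0.6345, -0.1975, 0.0996]
tool_rot: [-0.55, 3.091, -0.002]
contact_force: [1.2, -2.5, 5.1]
opening: 0.0552
t: 21.82
tool_pos: [0.633, -0.1963, 0.2894]
tool_rot: [0.551, -3.091, -0.003]
contact_force: [0.7, 0.3, -4.5]
opening: 0.0551
t 21.82 tcp [ 0.633  -0.1963  0.2894] toolx yaw -159.8 toolz [-0.003  0.001 -1.   ] F [ 0.7  0.3 -4.5] open 0.0551 q6 -2.34
turn z 32.2 then shift [ 0.0843  0.4302 -0.0106]
```

View pics/w12c.png

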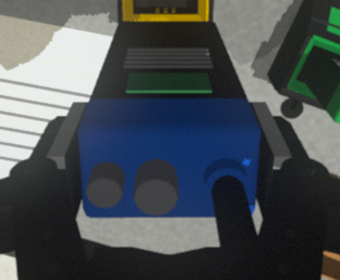

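Blue is held upright and centred (cap columns 230–408). Carry it over to the blue charger, passing 40 mm above the green radio.

```bash
python3 -m jog '[0.3,0,0,-0.005,0,0,8.05, 0.3,0,0,-0.005,0,0,8.05, 0.3,0,0,-0.005,0,0,8.05, 0.3,0,0,-0.005,0,0,8.05, 0.3,0.0105,0.0538,0,0,0,0, 0.3,0.0105,0.0538,0,0,0,0, 0.3,0.0105,0.0538,0,0,0,0, 0.3,0.0105,0.0538,0,0,0,0, 0.3,0.0105,0.0538,0,0,0,0, 0.3,0.0105,0.0538,0,0,0,0]'; python3 -m jog '[0.3,0.0105,0.0538,0,0,0,0, 0.3,0.0105,0.0538,0,0,0,0, 0.3,0,0,0.04,0,0,0, 0.3,0,0,0.04,0,0,0, 0.3,0,0,0.02,0,0,0, 0.3,0,0,0,0,0,0, 0.3,0,0,0,0,0,0, 0.3,0,0,0,0,0,0]';python3 - <<'E'
from h import *
plan(.640,.242,.100,168)
E
```

```text
t: 23.12
tool_pos: [0.6378, 0.1336, 0.3069]
tool_rot: [-0.328, -3.118, 0.002]
contact_force: [0.8, -0.1, -3.6]
opening: 0.0556
t: 24.12
tool_pos: [0.6424, 0.2416, 0.2137]
tool_rot: [0.329, 3.12, 0.002]
contact_force: [-0.1, 0.6, -3.0]
opening: 0.0552
t 24.12 tcp [0.6424 0.2416 0.2137] toolx yaw 167.97 toolz [ 0.004  0.001 -1.   ] F [-0.1  0.6 -3. ] open 0.0552 q6 -1.11
turn z -0.03 then shift [ 0.0024 -0.0002  0.1137]
```

```bash
python3 -m jog '[0.3,0.0015,0,0.04,0,0,0, 0.3,0,0,0.025,0,0,0, 0.3,0,0,0.015,0,0,0, 0.3,0,0,0.01,0,0,0, 0.3,0,0,0,0,0,0, 0.3,0,0,0,0,0,0]';python3 - <<'E'
from h import *
plan(.640,.242,.100,168)
p,o=shot("scene","s3")
cv2.imwrite("pics/s3c.png",cv2.resize(p["image"][260:380,290:450],None,fx=4,fy=4,interpolation=cv2.INTER_CUBIC))
E
```

```text
t: 24.88
tool_pos: [0.6406, 0.2421, 0.1225]
tool_rot: [0.328, 3.122, 0.001]
contact_force: [0.3, 0.4, -3.6]
opening: 0.0548
t 24.88 tcp [0.6406 0.2421 0.1225] toolx yaw 167.99 toolz [ 0.002  0.001 -1.   ] F [ 0.3  0.4 -3.6] open 0.0548 q6 -1.11
turn z -0.01 then shift [ 0.0006 -0.0002  0.0225]
```

View pics/s3c.png

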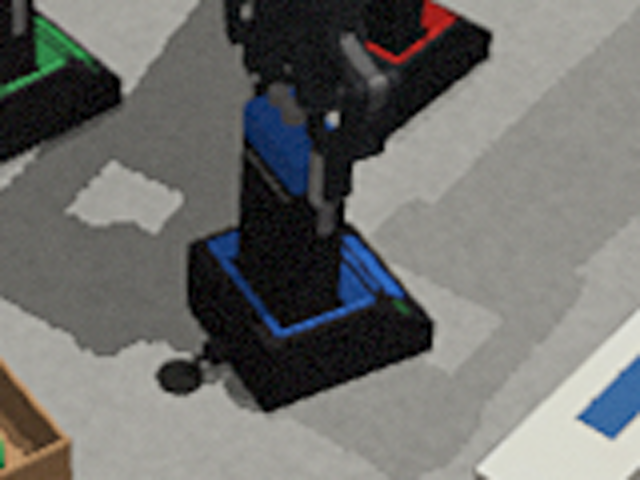

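Blue is in the pocket and free of force. Lower, release and rise.

```bash
python3 -m jog '[0.3,0,0,0.01,0,0,0, 0.3,0,0,0.01,0,0,0, 0.3,0,0,0,0,0,0, 0.3,0,0,0,0,0,0]' && python3 -m jog '[0.3,0,0,0.003,0,0,0, 0.3,0,0,0,0,0,0, 1,0,0,0,0,0,0, 1,0,0,0,0,0,0, 1,0,0,0,0,0,0, 1,0,0,-0.02,0,0,0, 1,0,0,-0.05,0,0,0, 1,0,0,-0.0625,0,0,0, 1,0,0,-0.0625,0,0,0, 1,0,0,0,0,0,0]'
python3 - <<'E'
from h import *
o=tcp();p,o=shot("wrist","w13")
print("blue",*blobs(p,"blue",.132,o,500)[:3],sep="\n")
plan(.465,-.1195,.30,191.9,o)
E
```

```text
t: 25.42
tool_pos: [0.6394, 0.2419, 0.1004]
tool_rot: [-0.329, -3.123, 0.0]
contact_force: [0.2, -0.7, -4.0]
opening: 0.0551
t: 26.68
tool_pos: [0.6428, 0.2427, 0.3044]
tool_rot: [0.327, 3.109, 0.009]
contact_force: [0.2, -0.6, 0.7]
opening: 0.0855
t 26.68 tcp [0.6428 0.2427 0.3044] toolx yaw 167.99 toolz [ 0.016  0.004 -1.   ] F [ 0.2 -0.6  0.7] open 0.0855 q6 -1.11
blue
(np.int32(4534), [316.0, 188.0], (631, 244), (58, 64), -12.1)
(np.int32(2674), [498.0, 50.0], (562, 386), (17, 71), -81.2)
(np.int32(1018), [316.0, 127.0], (586, 254), (12, 41), -12.1)
turn z -23.91 then shift [ 0.2487 -0.3178  0.0044]
```

```bash
python3 -m jog '[1,0,0,0,0,0,-7.97, 1,0,0,0,0,0,-7.97, 1,0,0,0,0,0,-7.97, 1,0.0355,-0.0454,0,0,0,0, 1,0.0355,-0.0454,0,0,0,0, 1,0.0355,-0.0454,0,0,0,0, 1,0.0355,-0.0454,0,0,0,0, 1,0.0355,-0.0454,0,0,0,0, 1,0.0355,-0.0454,0,0,0,0, 1,0.0355,-0.0454,0,0,0,0]'; python3 -m jog '[1,0,0,0.05,0,0,0, 1,0,0,0.04,0,0,0, 1,0,0,0,0,0,0, 1,0,0,0,0,0,0, 1,0,0,0,0,0,0]'
python3 - <<'E'
from h import *
o=tcp();p,o=shot("wrist","w14")
print("yel",blobs(p,"yellow",.132,o,100)[:2])
plan(.465,-.1195,.100,191.9,o)
E
```

```text
t: 27.98
tool_pos: [0.4605, -0.1215, 0.2918]
tool_rot: [0.326, -3.123, -0.001]
contact_force: [0.4, -0.5, 0.6]
opening: 0.0852
t: 28.6
tool_pos: [0.4634, -0.1206, 0.2055]
tool_rot: [-0.326, 3.121, -0.003]
contact_force: [0.7, -0.1, 0.2]
opening: 0.0856
t 28.6 tcp [ 0.4634 -0.1206  0.2055] toolx yaw -168.07 toolz [ 0.004 -0.002 -1.   ] F [ 0.7 -0.1  0.2] open 0.0856 q6 -2.19
yel [(np.int32(5160), [321.0, 248.0], (463, -120), (37, 55), 11.9), (np.int32(1680), [212.0, 396.0], (564, -174), (43, 45), -70.6)]
turn z 0.03 then shift [-0.0018  0.0008  0.1055]
```

```bash
python3 -m jog '[1,-0.0015,0.0005,0.05,0,0,0, 1,0,0,0.035,0,0,0, 1,0,0,0.02,0,0,0, 1,0,0,0,0,0,0, 1,0,0,0,0,0,0, 1,0,0,0,0,0,0]'; python3 -m jog '[0.3,0,0,0,0,0,0, 0.3,0,0,0,0,0,0, 0.3,0,0,0,0,0,0, 0.3,0,0,0,0,0,0, 0.3,0,0,0,0,0,0]' 60;python3 -m jog '[ 0.3,0,0,-0.02,0,0,0, 0.3,0,0,-0.05,0,0,0, 0.3,0,0,-0.0625,0,0,0, 0.3,0,0,-0.0625,0,0,0, 0.3,0,0,0,0,0,-8.2, 0.3,0,0,0,0,0,0, 0.3,0,0,0,0,0,0]'
python3 - <<'E'
from h import *
o=tcp();p,o=shot("wrist","w15")
cv2.imwrite("pics/w15c.png",p["image"][200:480,150:490])
plan(.6355,-.1985,.30,200.1,o)
E
```

```text
t: 29.4
tool_pos: [0.4647, -0.12, 0.0999]
tool_rot: [-0.326, 3.122, -0.003]
contact_force: [0.4, 0.6, 0.5]
opening: 0.0851
t: 30.02
tool_pos: [0.4641, -0.1197, 0.0989]
tool_rot: [-0.326, 3.123, -0.001]
contact_force: [-0.6, 0.6, 5.6]
opening: 0.0546
t: 30.9
tool_pos: [0.4626, -0.1192, 0.2906]
tool_rot: [0.545, -3.091, -0.003]
contact_force: [-0.5, -0.4, -2.9]
opening: 0.055
t 30.9 tcp [ 0.4626 -0.1192  0.2906] toolx yaw -160.01 toolz [-0.004  0.002 -1.   ] F [-0.5 -0.4 -2.9] open 0.055 q6 -2.33
turn z -0.11 then shift [-0.1352 -0.1339 -0.0094]
```

View pics/w15c.png

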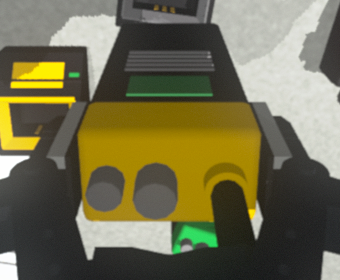

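Yellow is held upright and centred (cap columns 228–408). On to the yellow charger.

```bash
python3 -m jog '[0.3,-0.0338,-0.0335,-0.005,0,0,0, 0.3,-0.0338,-0.0335,-0.005,0,0,0, 0.3,-0.0338,-0.0335,0,0,0,0, 0.3,-0.0338,-0.0335,0,0,0,0, 0.3,0,0,0.04,0,0,0, 0.3,0,0,0.04,0,0,0, 0.3,0,0,0.02,0,0,0, 0.3,0,0,0,0,0,0, 0.3,0,0,0,0,0,0, 0.3,0,0,0,0,0,0]';python3 - <<'E'
from h import *
plan(.6355,-.1985,.099,200.1)
E
```

```text
t: 32.2
tool_pos: [0.6376, -0.1994, 0.2058]
tool_rot: [-0.548, 3.09, -0.004]
contact_force: [0.1, 0.9, -1.7]
opening: 0.0553
t 32.2 tcp [ 0.6376 -0.1994  0.2058] toolx yaw -159.9 toolz [ 0.004 -0.002 -1.   ] F [ 0.1  0.9 -1.7] open 0.0553 q6 -2.34
turn z -0.0 then shift [0.0016 0.0016 0.1068]
```

```bash
python3 -m jog '[0.3,0.0014,0.0012,0.04,0,0,0, 0.3,0,0,0.02,0,0,0, 0.3,0,0,0.015,0,0,0, 0.3,0,0,0.01,0,0,0, 0.3,0,0,0,0,0,0, 0.3,0,0,0,0,0,0]';python3 - <<'E'
from h import *
plan(.6355,-.1985,.099,200.1)
p,o=shot("scene","s4")
cv2.imwrite("pics/s4c.png",cv2.resize(p["image"][160:280,200:360],None,fx=4,fy=4,interpolation=cv2.INTER_CUBIC))
E
```

```text
t: 32.95
tool_pos: [0.6355, -0.1986, 0.1191]
tool_rot: [-0.548, 3.092, -0.002]
contact_force: [-0.3, 0.0, -2.3]
opening: 0.0548
t 32.95 tcp [ 0.6355 -0.1986  0.1191] toolx yaw -159.9 toolz [ 0.002 -0.001 -1.   ] F [-0.3  0.  -2.3] open 0.0548 q6 -2.34
turn z 0.0 then shift [-0.0001  0.0001  0.0201]
```

View pics/s4c.png

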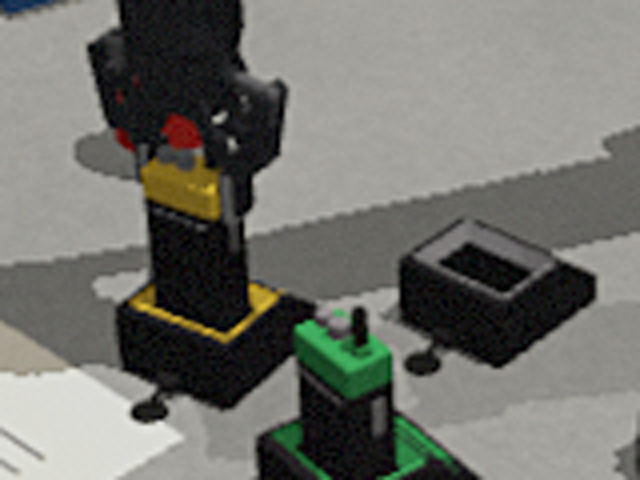

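Yellow is in its pocket. Lower, release, rise and move back toward the robot, clear of the top view.

```bash
python3 -m jog '[0.3,0,0,0.01,0,0,0, 0.3,0,0,0.009,0,0,0, 0.3,0,0,0,0,0,0, 0.3,0,0,0,0,0,0]' && python3 -m jog '[0.3,0,0,0.002,0,0,0, 0.3,0,0,0,0,0,0, 1,0,0,0,0,0,0, 1,0,0,0,0,0,0, 1,0,0,0,0,0,0, 1,0,0,-0.02,0,0,0, 1,0,0,-0.05,0,0,0, 1,0,0,-0.0625,0,0,0, 1,0,0,-0.0625,0,0,0, 1,0,0,-0.0625,0,0,0]'; python3 -m jog '[1,0.06,0,0,0,0,0, 1,0.06,0,0,0,0,0, 1,0.06,0,0,0,0,0, 1,0.06,0,0,0,0,0, 1,0.02,-0.05,0,0,0,0, 1,0,-0.05,0,0,0,0, 1,0,-0.05,0,0,0,0, 1,0,0,0,0,0,0]'
python3 - <<'E'
from h import *
tcp();p,o=shot("top","top9")
im=p["image"].copy()
for c in("red","blue","yellow"):
  for z in(.132,.052): print(c,z,[b for b in blobs(p,c,z) if 200<b[2][0]<700 and abs(b[2][1])<300])
cv2.imwrite("pics/top9c.png",cv2.resize(im[170:310,190:430],(800,467),interpolation=cv2.INTER_CUBIC))
p,o=shot("scene","s9")
cv2.imwrite("pics/s9c.png",cv2.resize(p["image"][140:420,190:510],None,fx=2.14,fy=2.14,interpolation=cv2.INTER_CUBIC))
for n in["carton_c","thinner_c","radio_green_c"]:
    print(n,[(np.round(b["box"]).astype(int).tolist(),round(b["p"],2)) for b in ctrl.boxes_of(n,p)[:1]])
# expected seated cap-top corners in scene image
E
```

```text
t: 33.5
tool_pos: [0.6348, -0.1981, 0.0988]
tool_rot: [-0.548, 3.093, 0.001]
contact_force: [0.3, 0.1, -0.5]
opening: 0.0553
t: 34.75
tool_pos: [0.6345, -0.1982, 0.3586]
tool_rot: [-0.548, 3.091, -0.002]
contact_force: [1.4, 0.1, 0.1]
opening: 0.0852
t: 35.75
tool_pos: [0.4421, -0.4307, 0.3539]
tool_rot: [0.544, -3.093, -0.002]
contact_force: [-0.8, -0.3, -0.2]
opening: 0.0855
t 35.75 tcp [ 0.4421 -0.4307  0.3539] toolx yaw -160.03 toolz [-0.001  0.001 -1.   ] F [-0.8 -0.3 -0.2] open 0.0855 q6 -2.81
red 0.132 [(np.int32(652), [274.0, 284.0], (446, 100), (58, 77), 9.1)]
red 0.052 [(np.int32(652), [274.0, 284.0], (448, 107), (62, 81), 9.1)]
blue 0.132 [(np.int32(550), [222.0, 207.0], (627, 229), (58, 80), -12.5), (np.int32(203), [220.0, 227.0], (581, 234), (23, 52), -12.0)]
blue 0.052 [(np.int32(550), [222.0, 207.0], (639, 244), (62, 85), -12.5), (np.int32(203), [220.0, 227.0], (591, 249), (25, 55), -12.0)]
yellow 0.132 [(np.int32(589), [397.0, 211.0], (622, -189), (58, 81), 19.9), (np.int32(207), [402.0, 230.0], (578, -200), (23, 52), 19.1)]
yellow 0.052 [(np.int32(589), [397.0, 211.0], (634, -200), (62, 86), 19.9), (np.int32(207), [402.0, 230.0], (587, -212), (24, 55), 19.1)]
carton_c [([446, 370, 80, 86], 0.87)]
thinner_c [([240, 174, 22, 65], 0.82)]
radio_green_c [([287, 257, 24, 45], 0.64)]
```

View pics/top9c.png

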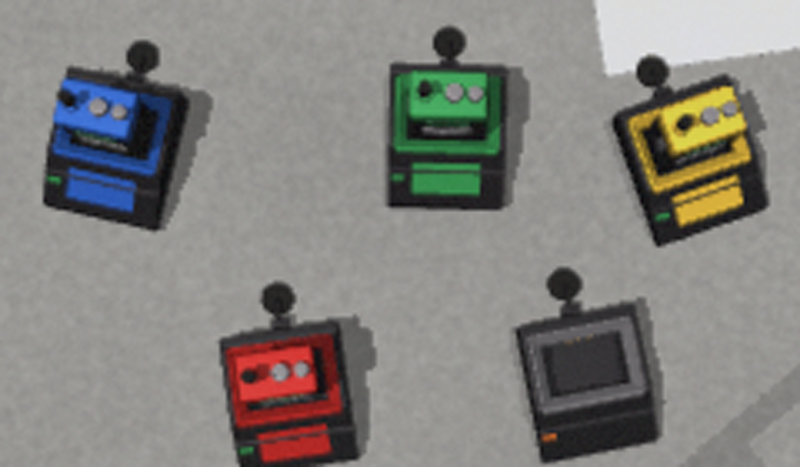

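View pics/s9c.png

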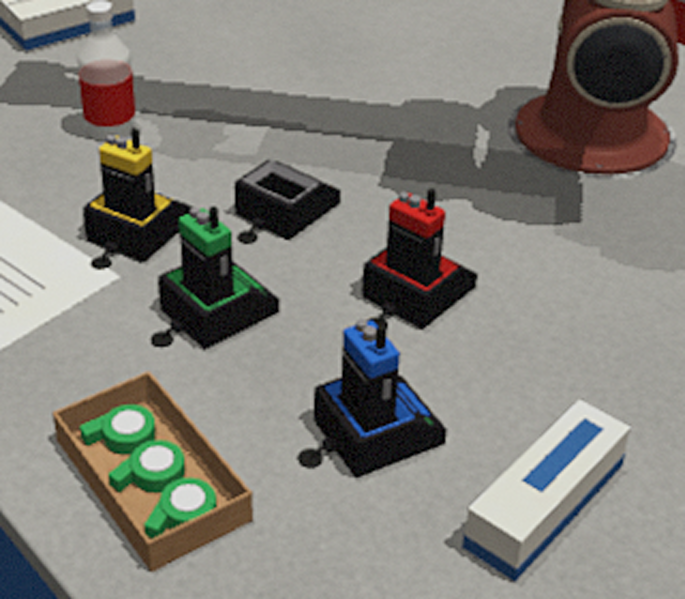

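Everything looks right. One numeric check of the seated heights: compare each cap's extent in the scene view with the radio that stood in that charger at the start.

Run:
```python
from h import *
a=cv2.imread("pics/scene0.png");b=cv2.imread("pics/s9.png")
for n,x,c0,c1 in(("red",384,"yellow","red"),("blue",362,"red","blue"),("yellow",249,"blue","yellow")):
  for im,c,y in((a,c0,0),(b,c1,0)):
    yc={"red":251,"blue":313,"yellow":223}[n]
    m=mask(im,c)[yc-30:yc+2,x-18:x+18];k,l,s,_=cv2.connectedComponentsWithStats(m);i=1+np.argmax(s[1:,4]);print(n,c,"x,y,w,h",s[i,:4]+[x-18,yc-30,0,0],end=" | ")
  print()
```

```text
red yellow x,y,w,h [373 232  26  19] | red red x,y,w,h [372 233  26  18] | 
blue red x,y,w,h [351 293  26  22] | blue blue x,y,w,h [351 293  26  22] | 
yellow blue x,y,w,h [237 205  24  17] | yellow yellow x,y,w,h [237 206  24  16] |
```

Cap heights match the starting radios within 1 px, so all are fully seated.

```bash
python3 -c "
from station import ctrl
print(ctrl.finish_job())"
```

```text
the job is handed in; nothing more can be done
None
```

The red, blue and yellow radios are each back in the charger of their own colour, and the job was handed in at about 36 s. I parked yellow in the spare, moved red to the red charger and blue to the blue charger, then took yellow from the spare to the yellow charger.

- **Seating:** In the scene camera, each cap lies within 1 px of where the radio that stood in that charger at the start was. All three are therefore at full depth, upright, and facing the same way as their chargers.
- **Rest of the bench:** The spare is empty. The green radio looks unmoved. The carton and bottle were found within a few pixels of their first positions, which is about the detector's own scatter.
- **Forces:** The highest force I read was about 18 N, a brief press when red met the pocket floor.
- **Limits of the checks:** In the last top view the cap and rim colours merge, so the radios could not be measured separately there. I relied on the scene view for seating. No check failed.

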